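# Close the mould press with its loose crank

### The arm

A 6-joint arm with a two-finger parallel gripper is mounted at the origin on a cart in front of the work surface, level with it; the furniture and walls round the work are solid. World frame = base frame: x ahead of the robot, y to its left, z up, the work surface at z = 0. Lengths are in mm, angles in rad, forces in N, time in s.
With the tool pointing down it reaches from about 350 to 975 mm from the base axis. Payload 7.1 kg.
Tool frame: the origin (TCP) lies midway between the tips of the shut fingers; the grasp point (between the pads) lies behind it (robot.tcp_to_grasp is the z of the grasp point in the tool frame, in mm); z points along the fingers, y is the line along which they close (so a half turn about z gives the same grasp; the last joint's range is limited). The gripper opens to 88 mm and grips with 3 to 60 N. Pads are 20 mm wide; open, the fingers measure 115 mm over their backs; the gripper's body (75 mm by 178 mm) begins 61 mm behind the grasp point.
Start: joints at [-1.208, 0.423, 1.63, -0, 1.089, -0.019], TCP at [232.886, -579.973, 222.675] pointing down, gripper open.
Joint ranges: [-3, 3], [-0.9, 2.11], [0.09, 2.58], [-1.31, 4.45], [0.11, 2.69], [-2.54, 2.54]. Speed limits (rad/s): [2.39, 2.39, 3.01, 3.14, 3.14, 3.14].

### API

Orientations are given as a unit quaternion [x, y, z, w].
In Python, from workcell import robot gives the robot as it stands.
- The arm moves only by the tool arm_command, never from a script. Its arguments are lists of equal length, an entry for each row: "xyz": the shift along the tool's x, y, z in cm, a list of three; "dr": the turn, a rotation vector about the tool's x, y, z in rad, a list of three; "gripper": the gripper's target within -1 to 1 (shut at 1, half-way at 0, fully open at -1). A call has 1 to 12 rows; each row is the pose to reach, as a shift and turn from the pose commanded when the call began, along the tool's axes at that moment; what a row does not reach only later rows make up. A row lasts 1/12 s, in which the tool goes at most 41.7 mm and 7.16 degrees, less where a joint would pass 70% of its speed; a pose out of reach is approached as far as the arm can. A call with a gripper value outside its range is refused whole. The fingers move at their own pace and stop on an object; the grip force is fixed at half the most. Time passes only in rows, so rows that repeat a pose let the fingers close. It gives the time, the measured TCP pose, the force, the opening and the grip force at its end, in the units of the state.
- robot.get_state(): the state, without advancing time (a new reading comes with each control period).
- robot.get_image(name): name is "side" or "top"; returns a dict with "frame" (384x512x3 uint8, blue, green, red), "intrinsics" (3x3 intrinsics, pixels), "rvec" (rotation vector, rad) and "tvec" (3), from world to camera coordinates, as OpenCV has them. Camera axes: x right, y down, z forward; pixel columns grow to the right and rows downward; lengths in mm; the calibration is good to about 2 mm. A picture is of the moment at which its call begins. There is no depth.
- robot.close_job(): hands the job in; it is judged then, once.
The state is a dict: "time_s": time; "q": joint angles; "joint_velocities": joint speeds; "tau": joint torques, N m; "eef_pos": TCP position; "orientation": TCP orientation; "ft_force": force on the tool from outside, world axes, zero at the start; "wrist_torque": the same for the moment, N m; "finger_gap": finger opening in mm; "gripper_force": force on a finger pad.
Only numpy, scipy, OpenCV 4.12 (cv2) and the standard library are available. Lean on these libraries where they do the work, as an engineer would, in place of code of your own. Each camera call takes 0.05 s, during which the arm holds its last target. There are 200 camera calls.

### The job

Pick up the loose crank, fit its square socket fully down onto the square end of the screw on top of the green mould press, and wind it clockwise (seen from above) in full circles until you feel the plate come up firm on the mould, with its yellow springs about half closed (some 40 N of clamping). Work with a light hand: do not force the crank on the screw or crush the mould. Leave the crank fully home on the screw, and do not shift the other things on the bench.

Things in the scene. Friction and masses are not known exactly. Their poses are not given: they have to be found in the camera images.
- press: Green bench press, bolted to the bench, upright. Origin: centre of the underside of its base (80 x 130 x 14 mm). Two guide rods stand at y = -48 and +48 mm of its own frame; a beam (42 x 128 mm) lies on them, z = 158 to 174 mm, with a nut on each end up to z = 181. The vertical screw stands in the beam's centre, on the press's z axis.
- screw_square_top (a point): Centre of the top of the screw's square end, 202 mm above the bench, turning with the screw; its x and y axes are square to the flats. The square is 16 mm wide and rises 24 mm above a round collar (34 mm across, 4 mm high) on the beam; its top 1.5 mm tapers to 14.5 mm.
- screw: The screw; origin on its axis at the foot of the collar, 174 mm above the bench. Clockwise from above lowers the plate 30 mm a turn; 1.2 to 2.3 turns are needed to meet the mould. It turns stiffly and stays where it is left: turned slowly it takes 0.3 N m (4 to 6 N at the grip), and past contact 0.076 N m more per mm of spring travel (at the grip about 1 N more for each 10 N of clamping).
- plate: Steel pressing plate (75 x 70 x 10 mm) hanging on four yellow springs, together 16 N per mm, under a grey crossbar that the screw drives. Origin: centre of its underside. While the springs are free the gap between plate and crossbar is 5 mm; after the plate has met the mould it closes by 4.8 mm for each radian of winding.
- mould: Aluminium mould in two halves with an orange rubber pack between them, 66 x 56 mm, lying loose on the press base (14 mm above the bench) under the plate. Origin: centre of its underside. Its height differs each time with the thickness of the rubber, 24 to 36 mm, and does not give.
- crank: Loose steel crank, about 0.23 kg, standing upright on its open socket. Origin: centre of the underside of its square hub (26 x 26 mm, flats square to its x and y axes, 39 mm high). Socket from below: 17.5 mm square, 24 mm deep. A flat arm (14 mm wide, z = 30 to 38 mm) runs along +x to the red grip; a counterweight stub (18 mm wide) reaches x = -28 mm. Grip the hub from above across its y flats.
- crank_grip_mid (a point): Middle of the red grip of the crank: upright cylinder, 20 mm in diameter, 40 mm tall, middle 60 mm above the crank's origin and 50 mm from the hub's axis. It spins freely on its pin, so a gripper need not turn as it goes round.
- pliers_red: Red-handled pliers lying flat, 49 x 145 x 14 mm; a bystander.
- dapping_cube: Brass cube with round hollows, 38 mm; a bystander.
- bench_block: Flat polished steel block, 62 x 62 x 18 mm; a bystander.
- solder_spool: Small spool of wire on its flange, 47 mm across, 24 mm high; a bystander.
Things that resemble listed ones, but are neither listed nor needed, are in the scene too. Leave any turquoise look-alike of the mould alone.

How it is judged (in metres and radians):
On the way, in this order (a step that is already met when the one before it is completed fails the run):
1. the crank is fully home on the screw's square (within 3 mm), upright, with the plate still clear of the mould (z of crank in the frame of screw_square_top below -0.021 m and horizontal distance between crank and screw_square_top below 0.004 m and angle between crank's own z axis and vertical below 0.12 rad and z of plate in the frame of mould above 0.045 m), for 0.2 s.
2. the crank, still on the square, has wound the plate down onto the mould until it presses with 20 N or more (z of crank in the frame of screw_square_top below -0.018 m and contact force between plate and mould above 20 N), for 0.2 s.
At the end, for the whole second after the job is handed in: The plate presses on the mould with 20 to 57 N (springs closed by about 1.25 to 3.5 of 5 mm), and the crank stands at rest on the screw's square, home to within 4 mm, upright to within 0.12 rad (contact force between plate and mould between 20 and 57 N and z of crank in the frame of screw_square_top below -0.02 m and horizontal distance between crank and screw_square_top below 0.004 m and angle between crank's own z axis and vertical below 0.12 rad and linear speed of crank below 0.02 m/s); the robot touches nothing.
It fails at once if the crank is forced on the screw (more than 90 N of contact between them in all) (contact force between crank and screw above 90 N).
It fails at once if the mould is squeezed with more than 70 N (springs all but closed) (contact force between plate and mould above 70 N).
It fails at once if the mould is shifted by more than 10 mm (distance of mould from where it was at the start of the episode above 0.01 m).
It fails at once if a bystander is moved by more than 20 mm (distance of any of pliers_red, dapping_cube, bench_block, solder_spool from where it was at the start of the episode above 0.02 m).
It also fails if it takes over 72 s, if anything falls off the work surface, if the arm or the gripper's body presses on something with over 40 N, if the wrist force passes 120 N, or if a joint passes its speed limit or range.

## Working session

There is one attempt and no reset: what is moved stays moved. The work goes in short steps, Python scripts to look and compute and a tool call to move; the robot and the scene stay as the last step left them, time stands still between calls to the robot, and variables do not carry over. Pictures are saved under pics/ and viewed, at most 10 in all, crops included, and the job is handed in when it is done.

Besides the shell and the picture viewer there is one more tool, called after "Call:" in YAML: its name, and indented under it one key for each argument. arm_command: Moves the arm, as the interface text tells. Its arguments: {"type":"object","properties":{"xyz":{"type":"array"},"dr":{"type":"array"},"gripper":{"type":"array"}},"required":["xyz","dr","gripper"]}

```bash
mkdir -p pics
cat > h.py <<'E'
import numpy as np, cv2
from workcell import robot
def snap(name,fn):
    im=robot.get_image(name); cv2.imwrite('pics/'+fn,im['frame'])
    np.savez('pics/'+fn[:-4]+'.npz',K=im['intrinsics'],r=im['rvec'],t=im['tvec']); return im
def cam(fn):
    d=np.load('pics/'+fn+'.npz'); return d['K'],cv2.Rodrigues(d['r'])[0],d['t'].reshape(3)
def back(fn,uv,z):
    K,R,t=cam(fn); c=-R.T@t; d=R.T@np.linalg.inv(K)@np.array([uv[0],uv[1],1.]); return c+d*(z-c[2])/d[2]
def proj(fn,p):
    K,R,t=cam(fn); q=K@(R@np.asarray(p,float)+t); return q[:2]/q[2]
E
python3 - <<'E'
from h import *
for n in('top','side'):
    snap(n,n+'0.png'); K,R,t=cam(n+'0'); print(n,K.tolist(),(-R.T@t).round(),R.round(2).tolist())
s=robot.get_state();print(s, robot.tcp_to_grasp)
a=cv2.imread('pics/top0.png');b=cv2.imread('pics/side0.png')
cv2.imwrite('pics/top0b.png',cv2.resize(a,(800,600),interpolation=cv2.INTER_CUBIC));cv2.imwrite('pics/side0b.png',cv2.resize(b,(800,600),interpolation=cv2.INTER_CUBIC))
E
```

```text
top [[366.0515384561328, 0.0, 255.69811837871313], [0.0, 366.0515384561328, 189.02536630038824], [0.0, 0.0, 1.0]] [ 382.  -89. 1052.] [[0.02, -1.0, 0.02], [-0.98, -0.03, -0.18], [0.18, -0.01, -0.98]]
side [[387.3657723240634, 0.0, 261.8587789022352], [0.0, 387.3657723240634, 187.02002620162278], [0.0, 0.0, 1.0]] [246. 800. 556.] [[-0.95, -0.31, -0.03], [-0.1, 0.38, -0.92], [0.29, -0.87, -0.39]]
{'time_s': 0.1, 'q': array([-1.20798949e+00,  4.23771613e-01,  1.63059692e+00, -2.54551319e-06,
        1.08858025e+00, -1.90439833e-02]), 'joint_velocities': array([-0.00053335, -0.00140272, -0.00314919,  0.00054772, -0.00070669,
       -0.00019953]), 'tau': array([-4.21582008e-04, -5.45614815e+01, -2.74323410e+01,  6.45827735e-02,
        1.87479303e-02, -2.68940983e-05]), 'eef_pos': array([ 232.72254252, -579.52708382,  221.98147538]), 'orientation': array([ 9.81828705e-01,  1.89768107e-01, -1.17084148e-04, -6.67879399e-04]), 'ft_force': array([0.25626945, 0.68187976, 0.05098265]), 'wrist_torque': array([ 0.02905079, -0.01589353,  0.07724158]), 'gripper_force': 0.0, 'finger_gap': 87.66443086066357} -18.700000000000003
```

View pics/top0b.png

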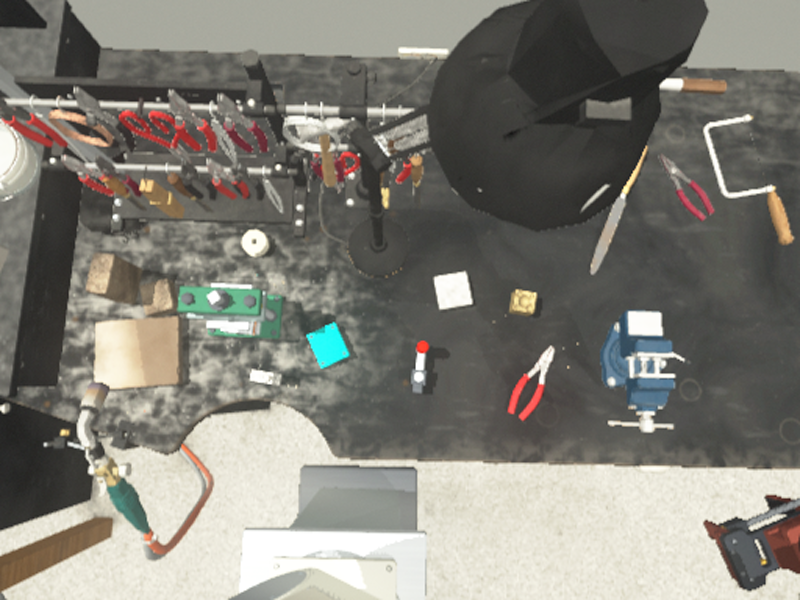

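View pics/side0b.png

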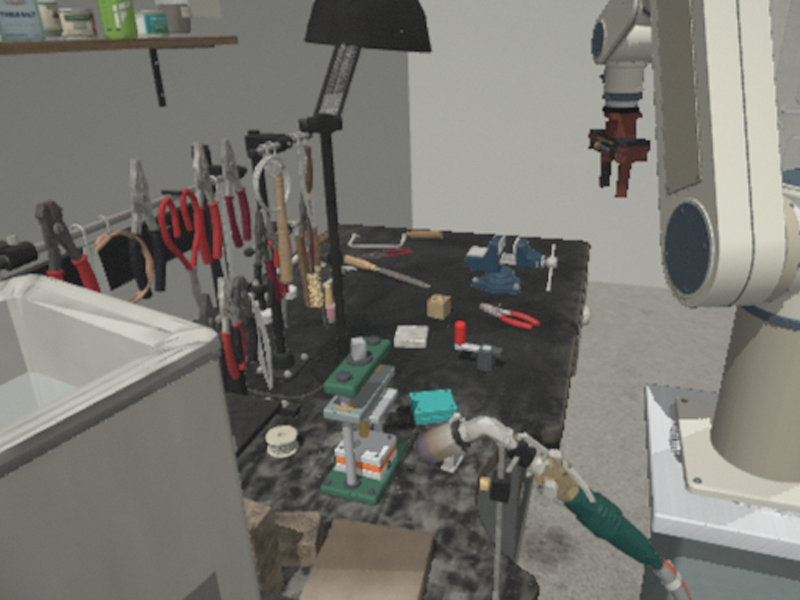

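Top view (800-wide picture): crank with red grip at (422,347) and hub at (418,380), press screw square at about (218,298), and a turquoise decoy at (328,345). Side view: press screw at (358,347), crank grip at (460,332), hub at (486,355). Next I'll zoom in on both.

Run:
```python
from h import *
a=cv2.imread('pics/top0.png');b=cv2.imread('pics/side0.png')
def c(im,u,v,w,h,k=8): return cv2.resize(im[v:v+h,u:u+w],(w*k,h*k),interpolation=cv2.INTER_CUBIC)
# each crop 50x37 at 8x=400x296
g=np.vstack([np.hstack([c(a,245,215,50,37),c(a,112,176,50,37)]),np.hstack([c(b,280,202,50,37),c(b,205,207,50,37)])])
cv2.imwrite('pics/z0.png',g);print(g.shape)
```

```text
(592, 800, 3)
```

View pics/z0.png

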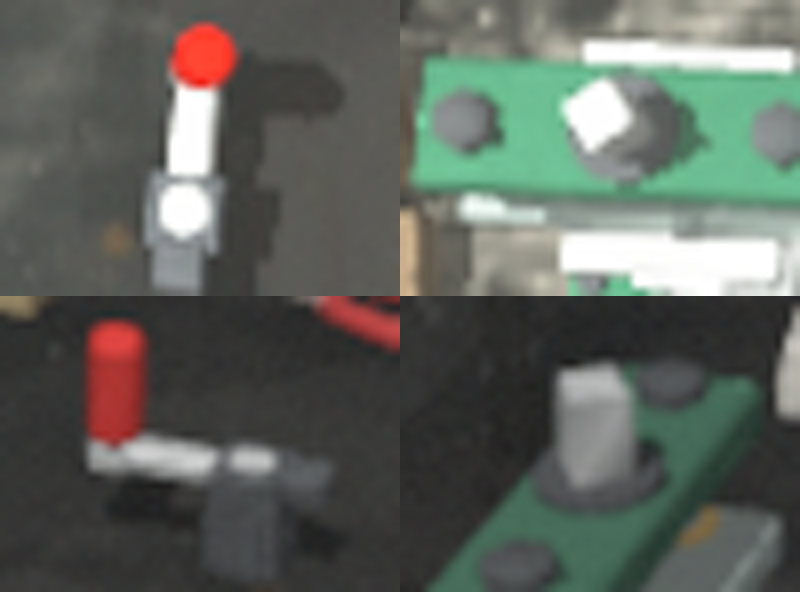

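```bash
cat >> h.py <<'E'
def tri(l):
    from scipy.optimize import least_squares
    r=least_squares(lambda p:np.concatenate([proj(f,p)-uv for f,uv in l]),[400,0,100]); return r.x,r.fun
def z8(u0,v0,x,y): return np.array([u0+(x+.5)/8-.5,v0+(y+.5)/8-.5])
E
python3 - <<'E'
from h import *
np.set_printoptions(precision=1,suppress=True)
T=lambda x,y:z8(245,215,x,y); P=lambda x,y:z8(112,176,x-400,y); S=lambda x,y:z8(280,202,x,y-296); Q=lambda x,y:z8(205,207,x-400,y-296)
g=back('top0',T(205,55),80);h=back('top0',T(185,210),39);print('grip',g,'hub',h,np.hypot(*(g-h)[:2]),np.arctan2(*(g-h)[1::-1]))
print('tri grip',tri([('top0',T(205,55)),('side0',S(117,333))]),'hub',tri([('top0',T(185,210)),('side0',S(252,460))]))
c=[back('top0',P(*p),202) for p in((562,110),(605,78),(634,118),(598,152))]
print(np.array(c),np.mean(c,0)); 
for i in range(4):
    d=c[(i+1)%4]-c[i];print(np.hypot(*d[:2]),np.degrees(np.arctan2(d[1],d[0])))
print('tri sq',tri([('top0',P(599,115)),('side0',Q(594,378))]))
print('nuts',back('top0',P(464,120),181),back('top0',P(782,132),181))
print('sidecheck sq',back('side0',Q(594,378),202))
E
```

```text
grip [ 469.2 -141.9   80. ] hub [ 419.5 -138.2   39. ] 49.79963214505745 -0.0749620085958534
tri grip (array([ 469.8, -141.7,   80.4]), array([-0. , -0.3,  0.3,  0. ])) hub (array([ 420.5, -138. ,   39.4]), array([-0.1, -0.4,  0.4,  0. ]))
[[525.3 190.8 202. ]
 [535.1 179.  202. ]
 [523.4 169.6 202. ]
 [513.1 179.3 202. ]] [524.2 179.7 202. ]
15.360713581158134 -49.99990809667368
15.005408557004362 -141.12547017486085
14.178420412390254 136.96165046892725
16.75038965863278 43.39549069199311
tri sq (array([524.8, 179.9, 203. ]), array([-0.1, -0.4,  0.3,  0.1]))
nuts [525.  226.7 181. ] [523.9 131.4 181. ]
sidecheck sq [526.3 178.1 202. ]
```

Run:
```python
from h import *
np.set_printoptions(precision=0,suppress=True)
k=.64
for n,p,zs in [('lowertools',(230,195),(150,250,350)),('lowrail',(200,160),(250,350,450)),('hood front',(550,228),(400,500,600)),('lamppost',(378,240),(0,)),('spool',(256,243),(24,)),('stones',(155,290),(40,)),('wood',(110,265),(60,))]:
    print(n,*[back('top0',(p[0]*k,p[1]*k),z) for z in zs])
print('side pliers tip (268,380)?',back('side0',(268*k,380*k),100),'clip (225,380)',back('side0',(238*k,380*k),150))
print(tri([('top0',np.array((245,185))*k),('side0',np.array((232,150))*k)]))
print(tri([('top0',np.array((378,150))*k),('side0',np.array((323,122))*k)]))
```

```text
lowertools [703. 183. 150.] [668. 152. 250.] [632. 122. 350.]
lowrail [720. 201. 250.] [678. 165. 350.] [636. 128. 450.]
hood front [ 585. -274.  400.] [ 554. -246.  500.] [ 522. -217.  600.]
lamppost [676. -59.   0.]
spool [657. 166.  24.]
stones [561. 336.  40.]
wood [600. 410.  60.]
side pliers tip (268,380)? [684. 151. 100.] clip (225,380) [673. 233. 150.]
(array([667., 109., 403.]), array([ -9., -21.,  23.,   9.]))
(array([665., -67., 431.]), array([-0., -1.,  2.,  1.]))
```

Call:
arm_command:
  xyz:
    - [0, 0, 0]
    - [0, 0, 0]
  dr:
    - [0, 0, 0.1]
    - [0, 0, 0.1]
  gripper: [-1, -1]

```text
time_s: 0.27
eef_pos: [232.8, -579.7, 222.2]
orientation: [0.99, 0.139, -0.0, -0.0]
ft_force: [0.4, 0.8, 0.4]
finger_gap: 87.9
gripper_force: 0.0
```

```bash
cat >> h.py <<'E'
from scipy.spatial.transform import Rotation as Ro
def pose():
    s=robot.get_state(); R=Ro.from_quat(s['orientation']); X=R.as_matrix()[:,0]; return s['eef_pos'],R,np.arctan2(X[1],X[0])
def to(x,y,z,yaw,start=None):
    """shift cm + rotvec from the current (or given xyz,yaw) pose to the target"""
    if start is None: p,R,_=pose()
    else: p=np.array(start[:3]); c,s=np.cos(start[3]),np.sin(start[3]); R=Ro.from_matrix(np.array([[c,s,0],[s,-c,0],[0,0,-1]]))
    c,s=np.cos(yaw),np.sin(yaw); G=Ro.from_matrix(np.array([[c,s,0],[s,-c,0],[0,0,-1]]))
    return (R.inv().apply(np.array([x,y,z])-p)/10).round(2),(R.inv()*G).as_rotvec().round(3)
E
python3 - <<'E'
from h import *
print(pose()[2],to(420,-138,150,-.075))
E
```

```text
0.278263797023316 (array([ 30.13, -37.32,   7.25]), array([-0.001,  0.   ,  0.353]))
```

Call:
arm_command:
  xyz:
    - [30.1, -37.3, 0]
    - [30.1, -37.3, 0]
    - [30.1, -37.3, 0]
    - [30.1, -37.3, 0]
    - [30.1, -37.3, 0]
    - [30.1, -37.3, 0]
    - [30.1, -37.3, 0]
    - [30.1, -37.3, 0]
    - [30.1, -37.3, 4]
    - [30.1, -37.3, 7.2]
    - [30.1, -37.3, 7.2]
    - [30.1, -37.3, 7.2]
  dr:
    - [0, 0, 0.06]
    - [0, 0, 0.12]
    - [0, 0, 0.18]
    - [0, 0, 0.24]
    - [0, 0, 0.3]
    - [0, 0, 0.353]
    - [0, 0, 0.353]
    - [0, 0, 0.353]
    - [0, 0, 0.353]
    - [0, 0, 0.353]
    - [0, 0, 0.353]
    - [0, 0, 0.353]
  gripper: [-1, -1, -1, -1, -1, -1, -1, -1, -1, -1, -1, -1]

```text
time_s: 1.27
eef_pos: [418.7, -136.1, 150.2]
orientation: [0.999, -0.034, 0.0, 0.0]
ft_force: [0.1, -0.6, -0.0]
finger_gap: 88.1
gripper_force: 0.0
```

Run:
```python
from h import *
s=robot.get_state();print(s['q'].round(3),pose()[0],pose()[2],s['time_s'])
print(to(420,-138,95,-.075))
im=snap('top','t1.png')['frame'];b=snap('side','s1.png')['frame']
g=np.hstack([cv2.resize(im[190:290,215:315],(400,400),interpolation=cv2.INTER_CUBIC),cv2.resize(b[150:250,255:355],(400,400),interpolation=cv2.INTER_CUBIC)])
cv2.imwrite('pics/z1.png',g)
```

```text
[-0.341  0.268  2.081  0.     0.791  1.298] [ 418.71863582 -136.06551299  150.15419967] -0.06813113784627577 1.2667
(array([0.14, 0.18, 5.52]), array([ 0.   , -0.001,  0.007]))
```

View pics/z1.png

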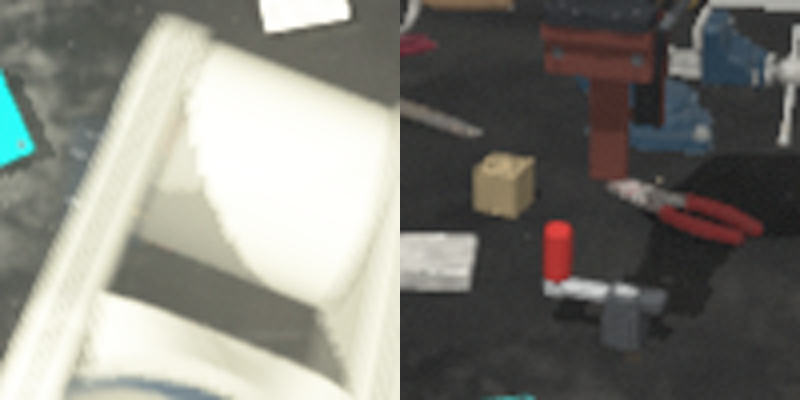

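The side view shows the gripper above the crank with open fingers, roughly over the hub (hub at (625,320), fingers at (610,170)). Next: descend and grip.

Call:
arm_command:
  xyz:
    - [0.14, 0.18, 4]
    - [0.14, 0.18, 8]
    - [0.14, 0.18, 11]
    - [0.14, 0.18, 13]
    - [0.14, 0.18, 14]
    - [0.14, 0.18, 14.2]
    - [0.14, 0.18, 14.2]
    - [0.14, 0.18, 14.2]
  dr:
    - [0, 0, 0.007]
    - [0, 0, 0.007]
    - [0, 0, 0.007]
    - [0, 0, 0.007]
    - [0, 0, 0.007]
    - [0, 0, 0.007]
    - [0, 0, 0.007]
    - [0, 0, 0.007]
  gripper: [-1, -1, -1, -1, -1, -1, -1, -1]

```text
time_s: 2.03
eef_pos: [420.4, -140.5, 9.7]
orientation: [0.999, -0.039, 0.001, 0.0]
ft_force: [-0.4, -0.1, 0.4]
finger_gap: 87.9
gripper_force: 0.0
```

Run:
```python
from h import *
print(pose()[0],pose()[2])
b=snap('side','s2.png')['frame']
cv2.imwrite('pics/z2.png',cv2.resize(b[160:250,255:355],(800,720),interpolation=cv2.INTER_CUBIC)[:600])
```

```text
[ 420.36408813 -140.48251239    9.70213571] -0.07796589260685545
```

View pics/z2.png

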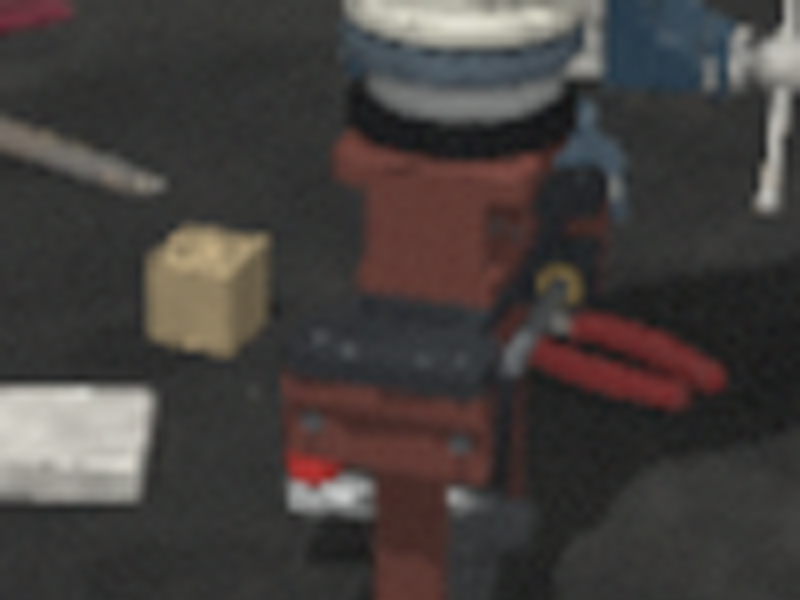

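Run:
```python
from h import *
print(pose()[0],pose()[2])
f=lambda p:((proj('s2',p)-[255,160])*8).round()
print('fingertip',f((420.4,-83,15)),'hub+y face top corners',f((433,-125,38)),f((407,-125,38)),f((420,-138,39)),'stub end',f((392,-136,34)),'grip', f((470,-142,60)))
print(to(420,-138,8,-.075))
```

```text
[ 420.54903611 -140.47402616    9.93817026] -0.07810948957133393
fingertip [418. 638.] hub+y face top corners [408. 513.] [483. 523.] [453. 498.] stub end [532. 524.] grip [315. 422.]
(array([-0.07, -0.24,  0.19]), array([ 0.001, -0.002, -0.003]))
```

Stub end (532) and grip (315) match the projected estimate, so the x position is right. I'll shift y by 2.4 mm and close.

Call:
arm_command:
  xyz:
    - [-0.05, -0.24, 0.15]
    - [-0.05, -0.24, 0.15]
    - [-0.05, -0.24, 0.15]
    - [-0.05, -0.24, 0.15]
    - [-0.05, -0.24, 0.15]
    - [-0.05, -0.24, 0.15]
    - [-0.05, -0.24, 0.15]
    - [-0.05, -0.24, 0.15]
    - [-0.05, -0.24, 0.15]
    - [-0.05, -0.24, 0.15]
    - [-0.05, -0.24, 0.15]
    - [-0.05, -0.24, 0.15]
  dr:
    - [0, 0, 0]
    - [0, 0, 0]
    - [0, 0, 0]
    - [0, 0, 0]
    - [0, 0, 0]
    - [0, 0, 0]
    - [0, 0, 0]
    - [0, 0, 0]
    - [0, 0, 0]
    - [0, 0, 0]
    - [0, 0, 0]
    - [0, 0, 0]
  gripper: [-1, -1, -0.5, 0, 0.3, 1, 1, 1, 1, 1, 1, 1]

```text
time_s: 3.08
eef_pos: [419.2, -137.5, 7.1]
orientation: [0.999, -0.039, -0.0, 0.0]
ft_force: [-0.4, 0.7, -0.4]
finger_gap: 25.8
gripper_force: 30.0
```

Run:
```python
from h import *
a=cv2.cvtColor(cv2.imread('pics/top0.png'),cv2.COLOR_BGR2GRAY)[176:213,112:162]
k=8;z=cv2.resize(a,None,fx=k,fy=k,interpolation=cv2.INTER_CUBIC)
for th in(170,190,210,225):
    m=(z[60:170,150:245]>th).astype('u1')
    cs=max(cv2.findContours(m,0,2)[0],key=cv2.contourArea)
    bx=cv2.boxPoints(cv2.minAreaRect(cs))+[150,60]
    W=np.array([back('top0',z8(112,176,*p),202) for p in bx]); e=np.diff(np.vstack([W,W[:1]]),axis=0)
    print(th,W.mean(0).round(1),np.hypot(e[:,0],e[:,1]).round(1),(np.degrees(np.arctan2(e[:,1],e[:,0]))%90).round(1))
print(pose()[0],pose()[2],to(525,179.5,250,.738,(419.2,-137.5,250,-.078)))
```

```text
170 [525.1 180.8 202. ] [18.9 20.2 18.8 20.1] [38.8 38.5 38.7 38.6]
190 [524.6 180.6 202. ] [17.4 18.4 17.3 18.3] [35.7 35.7 35.6 35.9]
210 [524.7 180.6 202. ] [16.3 16.9 16.2 16.9] [36.2 36.2 36.1 36.3]
225 [524.6 180.6 202. ] [15.5 16.2 15.5 16.2] [35.7 35.7 35.6 35.9]
[ 419.23255912 -137.48383203    7.14880847] -0.07817193694161412 (array([  8.08, -32.43,   0.  ]), array([ 0.   ,  0.   , -0.816]))
```

Call:
arm_command:
  xyz:
    - [0, 0, -1]
    - [0, 0, -3]
    - [0, 0, -7]
    - [0, 0, -11]
    - [0, 0, -15]
    - [0, 0, -19]
    - [0, 0, -22]
    - [0, 0, -24.3]
    - [0, 0, -24.3]
    - [0, 0, -24.3]
  dr:
    - [0, 0, 0]
    - [0, 0, 0]
    - [0, 0, 0]
    - [0, 0, 0]
    - [0, 0, 0]
    - [0, 0, 0]
    - [0, 0, 0]
    - [0, 0, 0]
    - [0, 0, 0]
    - [0, 0, 0]
  gripper: [1, 1, 1, 1, 1, 1, 1, 1, 1, 1]

```text
time_s: 3.92
eef_pos: [419.3, -137.5, 251.2]
orientation: [0.999, -0.039, 0.001, 0.0]
ft_force: [0.2, -0.3, -3.7]
finger_gap: 26.0
gripper_force: 30.0
```

Run:
```python
from h import *
from scipy.optimize import differential_evolution
im=cv2.imread('pics/top0.png').astype(float)
u0,v0,w,h=128,181,17,18
S=6
uu,vv=np.meshgrid(u0-.5+(np.arange(w*S)+.5)/S,v0-.5+(np.arange(h*S)+.5)/S)
K,R,t=cam('top0');c=-R.T@t;d=R.T@np.linalg.inv(K)@np.vstack([uu.ravel(),vv.ravel(),np.ones(uu.size)])
W=(c[:,None]+d*(202-c[2])/d[2])[:2].reshape(2,*uu.shape)
def cov(p):
    x,y,th,s=p;th=np.radians(th);a=(W[0]-x)*np.cos(th)+(W[1]-y)*np.sin(th);b=-(W[0]-x)*np.sin(th)+(W[1]-y)*np.cos(th)
    return cv2.resize(((abs(a)<s/2)&(abs(b)<s/2)).astype(float),(w,h),interpolation=cv2.INTER_AREA)
for ch in(0,2):
  I=im[v0:v0+h,u0:u0+w,ch]
  for bl in (0,.5):
    def cost(p):
        m=cov(p[:4]); 
        if bl: m=cv2.GaussianBlur(m,(0,0),bl)
        r=np.minimum(abs(I-(p[4]*m+p[5]*(1-m))),90);return (r**2).mean()
    r=differential_evolution(cost,[(518,532),(173,187),(0,90),(13,18),(200,260),(40,140)],seed=1,maxiter=150,tol=1e-6)
    print(ch,bl,r.x.round(1),r.fun)
print(im[v0:v0+h,u0:u0+w,2].astype(int))
```

```text
0 0 [524.7 180.6  35.2  16.7 250.5 140. ] 1051.8073767299409
0 0.5 [524.7 180.7  36.4  16.5 256.7 140. ] 1048.0170680430708
2 0 [524.6 180.3  35.2  16.8 250.4 120.3] 1112.859366163988
2 0.5 [524.5 180.4  35.3  16.8 256.1 118.9] 1099.3571806093603
[[138 145 163 173 170 158 162 228 235 232 229 230 227 235 237 237 211]
 [122 146 169 184 188 186 188 252 254 253 253 253 253 254 254 254 250]
 [103 124 142 153 155 159 153 229 238 238 237 237 237 243 245 244 243]
 [106 106 105 106 103 103 103 125 127 128 128 128 126 154 161 160 155]
 [109 111 110 110 109 108 110 109 114 149 129 127 127 129 123 106 104]
 [110 110 110 111 108 108 110 164 228 243 204 151 147 146 141 127 108]
 [107 108 110 109 111 107 193 244 254 254 250 176 139 143 126 120 102]
 [111 109 110 108 160 225 250 254 254 254 254 225 144 127  99  89  89]
 [108 108 109 110 199 253 254 254 254 254 254 251 191 125 103  93  90]
 [108 108 108 109 167 252 254 254 254 254 254 254 224 145 120  97  90]
 [109 110 107 106 116 225 254 254 254 254 254 251 202 142 129 106  92]
 [109 113 109 108 121 138 246 254 254 252 243 209 147 132 129 112  95]
 [109 111 110 109 118 140 192 252 250 223 151 131 131 130 122 104  93]
 [110 110 111 109 110 133 145 229 204 145 132 132 123 114 104  94  92]
 [111 109 110 111 110 120 144 149 153 141 136 121 104  94  91  89  91]
 [110 112 110 112 112 114 129 144 145 145 142 129 120 120  98  90  84]
 [108 110 111 113 111 111 114 129 140 142 145 147 147 141 105  85  92]
 [108 110 109 110 111 109 110 114 121 127 133 124 121 113 106  97 107]]
```

Run:
```python
from h import *
print(pose()[0],pose()[2],to(524.5,179.6,250,.637))
```

```text
[ 419.32521595 -137.46270735  251.21029786] -0.07820219072697297 (array([  8.01, -32.43,   0.12]), array([ 0.002, -0.002, -0.715]))
```

Call:
arm_command:
  xyz:
    - [0.5, -2, 0]
    - [1.2, -5, 0]
    - [2.1, -8.5, 0]
    - [3, -12, 0]
    - [3.8, -15.5, 0]
    - [4.7, -19, 0]
    - [5.6, -22.5, 0]
    - [6.4, -26, 0]
    - [7.2, -29, 0]
    - [7.7, -31.2, 0]
    - [8.01, -32.43, 0.1]
    - [8.01, -32.43, 0.1]
  dr:
    - [0, 0, -0.05]
    - [0, 0, -0.11]
    - [0, 0, -0.19]
    - [0, 0, -0.27]
    - [0, 0, -0.35]
    - [0, 0, -0.43]
    - [0, 0, -0.51]
    - [0, 0, -0.59]
    - [0, 0, -0.66]
    - [0, 0, -0.7]
    - [0.002, -0.002, -0.715]
    - [0.002, -0.002, -0.715]
  gripper: [1, 1, 1, 1, 1, 1, 1, 1, 1, 1, 1, 1]

```text
time_s: 4.92
eef_pos: [523.8, 181.2, 246.7]
orientation: [0.949, 0.314, -0.003, -0.001]
ft_force: [-0.0, 0.1, -3.1]
finger_gap: 26.1
gripper_force: 30.0
```

Run:
```python
from h import *
b=snap('side','s3.png')['frame']
s=robot.get_state();print(pose()[0],pose()[2],s['q'].round(2),s['ft_force'])
cv2.imwrite('pics/z3.png',cv2.resize(b[160:260,180:300],(720,600),interpolation=cv2.INTER_CUBIC))
```

```text
[523.34800913 179.76104128 247.0108449 ] 0.6376119495475033 [0.31 0.29 1.76 0.   1.09 1.24] [-1.30390189 -0.23030257 -2.27370967]
```

View pics/z3.png

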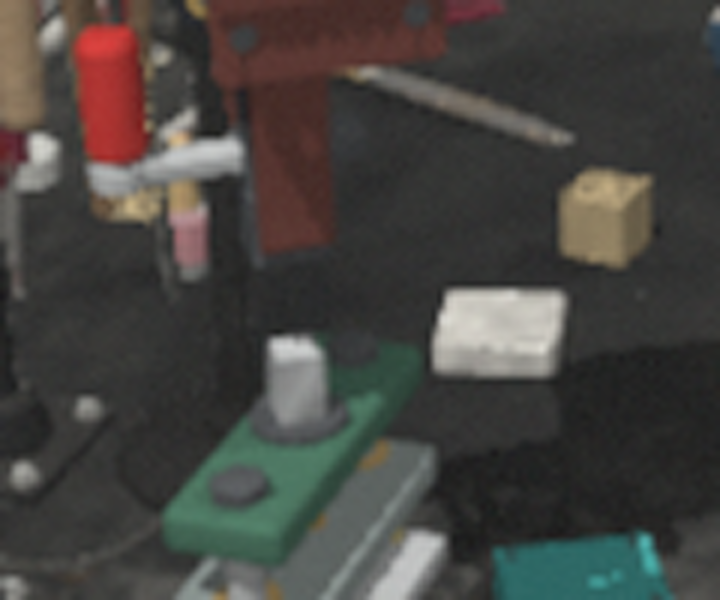

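The side view shows the crank held upright above the screw, grip at (108,95), screw square top at (294,347). Next, compare with projections to get the relative offset.

Run:
```python
from h import *
f=lambda p:((proj('s3',p)-[180,160])*6+2.5).round(1)
x,y,z=523.3,179.8,247.
c,s=np.cos(.6376),np.sin(.6376); o=np.array([x+.6*c,y+.6*s,z-7.1])
print('sq top',f((525,180,202)),'sq foot collar',f((525,180,178)),'grip top',f(o+[50*c,50*s,80]),'grip bot',f(o+[50*c,50*s,40]),'tipfinger',f((x+26*s,y-26*c,z)),f((x-26*s,y+26*c,z)))
print(to(524.7,179.7,215,.637))
print(pose()[0],robot.get_state()['ft_force'])
```

```text
sq top [296.7 346.5] sq foot collar [301.1 410.7] grip top [115.   28.6] grip bot [127.  150.8] tipfinger [274.  191.4] [313.6 254.5]
(array([0.12, 0.1 , 3.2 ]), array([-0.004,  0.005,  0.001]))
[523.34800913 179.76104128 247.0108449 ] [-1.30390189 -0.23030257 -2.27370967]
```

Call:
arm_command:
  xyz:
    - [0, 0, 0]
    - [0, 0, 0]
    - [0, 0, 0]
    - [0, 0, 0]
  dr:
    - [0, 0, 0]
    - [0, 0, 0]
    - [0, 0, 0]
    - [0, 0, 0]
  gripper: [1, 1, 1, 1]

```text
time_s: 5.3
eef_pos: [524.3, 178.6, 249.2]
orientation: [0.95, 0.312, -0.001, -0.001]
ft_force: [-0.1, -0.2, -2.6]
finger_gap: 25.9
gripper_force: 30.0
```

Run:
```python
from h import *
b=snap('side','s4.png')['frame'].astype(int)
p,R,yaw=pose();print(p,yaw,R.as_matrix()[:,2].round(4),robot.get_state()['ft_force'])
def red(b,box):
    u0,u1,v0,v1=box;w=b[v0:v1,u0:u1];m=(w[...,2]>140)&(w[...,1]<60)&(w[...,0]<60)
    v,u=np.nonzero(m);return u.mean()+u0,v.mean()+v0,len(u)
print('s4',red(b,(180,225,150,200)))
c,s=np.cos(yaw),np.sin(yaw);o=p+np.array([.6*c,.6*s,-7.1])
print(proj('s4',o+[50*c,50*s,60]))
b0=cv2.imread('pics/side0.png').astype(int);print('s0',red(b0,(280,315,195,235)),proj('side0',(469.8,-141.7,60)),proj('side0',(419.5+50*np.cos(.078),-137.7-50*np.sin(.078),60)))
K,R,t=cam('s4')
print(proj('s4',o+[50*c,50*s,60]+R[0]*1)-proj('s4',o+[50*c,50*s,60]))
```

```text
[524.37678864 178.77024679 249.36487286] 0.6354299994541472 [-0.0022  0.0014 -1.    ] [ 0.33335477 -0.05504744 -3.22708308]
s4 (np.float64(197.98648648648648), np.float64(174.02702702702703), 148)
[199.35507581 173.16738769]
s0 (np.float64(293.76190476190476), np.float64(213.3015873015873), 63) [294.43991852 212.78118608] [294.58920434 212.81653885]
[ 5.46727764e-01 -2.84217094e-14]
```

Call:
arm_command:
  xyz:
    - [0.03, -0.04, 0.8]
    - [0.06, -0.09, 2]
    - [0.06, -0.09, 3]
    - [0.06, -0.09, 3.6]
    - [0.06, -0.09, 3.8]
    - [0.06, -0.09, 3.8]
    - [0.06, -0.09, 3.8]
  dr:
    - [0, 0, 0]
    - [0, 0, 0]
    - [0, 0, 0]
    - [0, 0, 0]
    - [0, 0, 0]
    - [0, 0, 0]
    - [0, 0, 0]
  gripper: [1, 1, 1, 1, 1, 1, 1]

```text
time_s: 5.93
eef_pos: [524.3, 180.8, 211.0]
orientation: [0.95, 0.313, -0.001, -0.001]
ft_force: [-0.5, -0.5, -1.9]
finger_gap: 25.7
gripper_force: 30.0
```

Call:
arm_command:
  xyz:
    - [0, 0, 0.1]
    - [0, 0, 0.2]
    - [0, 0, 0.3]
    - [0, 0, 0.4]
    - [0, 0, 0.4]
    - [0, 0, 0.4]
  dr:
    - [0, 0, 0]
    - [0, 0, 0]
    - [0, 0, 0]
    - [0, 0, 0]
    - [0, 0, 0]
    - [0, 0, 0]
  gripper: [1, 1, 1, 1, 1, 1]

```text
time_s: 6.43
eef_pos: [524.3, 180.7, 207.2]
orientation: [0.95, 0.313, -0.001, -0.001]
ft_force: [0.4, -0.7, -2.4]
finger_gap: 25.4
gripper_force: 30.0
```

Call:
arm_command:
  xyz:
    - [0, 0, 0.1]
    - [0, 0, 0.2]
    - [0, 0, 0.3]
    - [0, 0, 0.3]
    - [0, 0, 0.3]
  dr:
    - [0, 0, 0]
    - [0, 0, 0]
    - [0, 0, 0]
    - [0, 0, 0]
    - [0, 0, 0]
  gripper: [1, 1, 1, 1, 1]

```text
time_s: 6.85
eef_pos: [524.2, 180.6, 204.0]
orientation: [0.95, 0.313, -0.001, -0.001]
ft_force: [1.2, -2.3, -3.9]
finger_gap: 26.0
gripper_force: 30.0
```

Call:
arm_command:
  xyz:
    - [0, 0.05, 0]
    - [0, 0.05, 0.15]
    - [0, 0.05, 0.3]
    - [0, 0.05, 0.45]
    - [0, 0.05, 0.6]
    - [0, 0.05, 0.6]
  dr:
    - [0, 0, 0]
    - [0, 0, 0]
    - [0, 0, 0]
    - [0, 0, 0]
    - [0, 0, 0]
    - [0, 0, 0]
  gripper: [1, 1, 1, 1, 1, 1]

```text
time_s: 7.35
eef_pos: [524.4, 180.4, 197.8]
orientation: [0.95, 0.313, -0.001, -0.001]
ft_force: [-0.2, -0.5, -2.1]
finger_gap: 25.6
gripper_force: 30.0
```

Sliding freely, so I continue towards home (TCP about 185).

Call:
arm_command:
  xyz:
    - [0, 0, 0.2]
    - [0, 0, 0.4]
    - [0, 0, 0.6]
    - [0, 0, 0.8]
    - [0, 0, 1.0]
    - [0, 0, 1.1]
    - [0, 0, 1.1]
    - [0, 0, 1.1]
  dr:
    - [0, 0, 0]
    - [0, 0, 0]
    - [0, 0, 0]
    - [0, 0, 0]
    - [0, 0, 0]
    - [0, 0, 0]
    - [0, 0, 0]
    - [0, 0, 0]
  gripper: [1, 1, 1, 1, 1, 1, 1, 1]

```text
time_s: 8.02
eef_pos: [524.4, 180.4, 187.0]
orientation: [0.95, 0.313, -0.001, -0.001]
ft_force: [-1.9, -0.1, -4.0]
finger_gap: 25.4
gripper_force: 30.0
```

Call:
arm_command:
  xyz:
    - [0, 0, 0.05]
    - [0, 0, 0.1]
    - [0, 0, 0.15]
    - [0, 0, 0.2]
    - [0, 0, 0.2]
  dr:
    - [0, 0, 0]
    - [0, 0, 0]
    - [0, 0, 0]
    - [0, 0, 0]
    - [0, 0, 0]
  gripper: [1, 1, 1, 1, 1]

```text
time_s: 8.43
eef_pos: [524.5, 180.3, 185.2]
orientation: [0.95, 0.313, -0.001, -0.001]
ft_force: [-2.0, -1.1, -1.7]
finger_gap: 25.9
gripper_force: 30.0
```

Home by height. Release and rise clear.

Call:
arm_command:
  xyz:
    - [0, 0, 0]
    - [0, 0, 0]
    - [0, 0, 0]
    - [0, 0, 0]
    - [0, 0, -1]
    - [0, 0, -3]
    - [0, 0, -6]
    - [0, 0, -9]
    - [0, 0, -10.5]
    - [0, 0, -10.5]
    - [0, 0, -10.5]
    - [0, 0, -10.5]
  dr:
    - [0, 0, 0]
    - [0, 0, 0]
    - [0, 0, 0]
    - [0, 0, 0]
    - [0, 0, 0]
    - [0, 0, 0]
    - [0, 0, 0]
    - [0, 0, 0]
    - [0, 0, 0]
    - [0, 0, 0]
    - [0, 0, 0]
    - [0, 0, 0]
  gripper: [0.2, -0.1, -0.2, -0.2, -0.2, -0.2, -0.2, -0.2, -0.2, -0.2, -0.2, -0.2]

```text
time_s: 9.43
eef_pos: [524.2, 180.0, 289.4]
orientation: [0.95, 0.313, -0.002, -0.001]
ft_force: [-0.2, -0.3, -0.2]
finger_gap: 52.6
gripper_force: 0.0
```

Run:
```python
from h import *
b=snap('side','s5.png')['frame']
p,R,yaw=pose();print(p,yaw,robot.get_state()['ft_force'],robot.get_state()['time_s'])
cv2.imwrite('pics/z5.png',cv2.resize(b[150:270,180:310],(650,600),interpolation=cv2.INTER_CUBIC))
f=lambda q:((proj('s5',q)-[180,150])*5+2).round(1)
c,s=np.cos(.635),np.sin(.635)
for o in ((525,180.5,178),):
    o=np.array(o);print('grip top',f(o+[50*c,50*s,80]),'bot',f(o+[50*c,50*s,40]),'hub top',f(o+[0,0,39]),'hubfoot',f(o))
    print(to(o[0]+50*c,o[1]+50*s,290,0.05))
def red(b,box):
    b=b.astype(int);u0,u1,v0,v1=box;w=b[v0:v1,u0:u1];m=(w[...,2]>140)&(w[...,1]<60)&(w[...,0]<60)
    v,u=np.nonzero(m);return u.mean()+u0,v.mean()+v0,len(u)
print(red(b,(180,235,170,240)),proj('s5',o+[50*c,50*s,60]))
```

```text
[523.95958117 179.97718063 288.93198476] 0.636780404290579 [ 0.22092919 -0.89952791  0.48122243] 9.4833
grip top [107.6 229.4] bot [117.  324.5] hub top [244.3 305.1] hubfoot [250.4 392.8]
(array([ 5.11,  0.03, -0.12]), array([-0.002,  0.004,  0.587]))
(np.float64(200.67910447761193), np.float64(206.48507462686567), 134) [202.07339197 205.09121756]
```

View pics/z5.png

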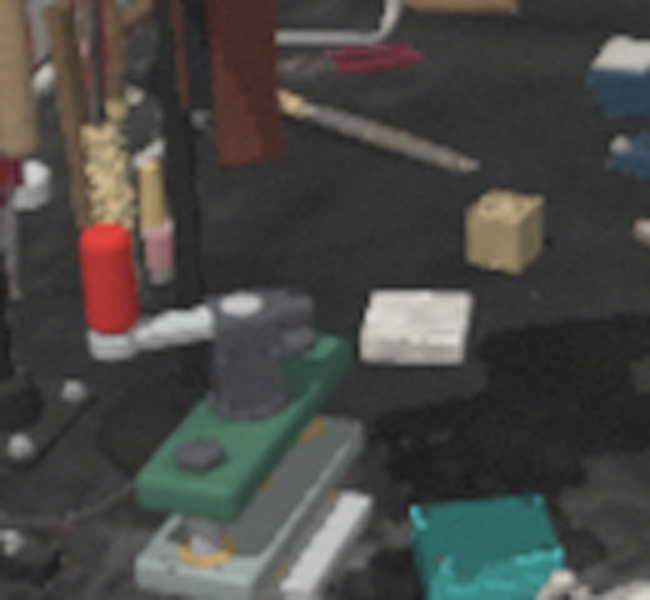

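The crank is seated on the collar: hub top at (243,303), grip at (108,280), both matching prediction to about 1 to 2 px. Next, take the grip.

Call:
arm_command:
  xyz:
    - [1, 0, 0]
    - [2.2, 0, 0]
    - [3.5, 0, 0]
    - [4.6, 0, 0]
    - [5.1, 0, 0]
    - [5.1, 0, 0]
    - [5.1, 0, 0]
    - [5.1, 0, 2]
    - [5.1, 0, 4]
    - [5.1, 0, 5.5]
    - [5.1, 0, 6.4]
    - [5.1, 0, 6.6]
  dr:
    - [0, 0, 0.08]
    - [0, 0, 0.18]
    - [0, 0, 0.3]
    - [0, 0, 0.42]
    - [0, 0, 0.54]
    - [0, 0, 0.587]
    - [0, 0, 0.587]
    - [0, 0, 0.587]
    - [0, 0, 0.587]
    - [0, 0, 0.587]
    - [0, 0, 0.587]
    - [0, 0, 0.587]
  gripper: [-0.2, -0.2, -0.2, -0.2, -0.2, -0.2, -0.2, -0.2, -0.2, -0.2, -0.2, -0.2]

```text
time_s: 10.48
eef_pos: [564.1, 210.1, 221.5]
orientation: [1.0, 0.025, -0.003, -0.0]
ft_force: [0.1, 1.4, -0.4]
finger_gap: 52.6
gripper_force: 0.0
```

Call:
arm_command:
  xyz:
    - [0, 0, 0]
    - [0, 0, 0]
    - [0, 0, 0]
  dr:
    - [0, 0, 0]
    - [0, 0, 0]
    - [0, 0, 0]
  gripper: [-0.2, -0.2, -0.2]

```text
time_s: 10.73
eef_pos: [566.2, 210.8, 225.1]
orientation: [1.0, 0.025, -0.0, -0.001]
ft_force: [-1.5, 0.3, -0.1]
finger_gap: 53.0
gripper_force: 0.0
```

Run:
```python
from h import *
p,R,yaw=pose();s=robot.get_state();print(p,yaw,s['q'].round(2),R.as_matrix()[:,2].round(4),np.degrees(np.arctan2(p[1]-180.4,p[0]-525)),np.hypot(p[1]-180.4,p[0]-525))
```

```text
[566.22067676 210.82291054 225.11571196] 0.05009523437454984 [0.34 0.39 1.68 0.   1.08 1.86] [-9.0e-04  1.9e-03 -1.0e+00] 36.42917126818611 51.231803386003314
```

Call:
arm_command:
  xyz:
    - [-0.1, 0, 0.15]
    - [-0.1, 0, 0.15]
    - [-0.1, 0, 0.15]
    - [-0.1, 0, 0.15]
    - [-0.1, 0, 0.15]
    - [-0.1, 0, 0.15]
    - [-0.1, 0, 0.15]
    - [-0.1, 0, 0.15]
  dr:
    - [0, 0, 0]
    - [0, 0, 0]
    - [0, 0, 0]
    - [0, 0, 0]
    - [0, 0, 0]
    - [0, 0, 0]
    - [0, 0, 0]
    - [0, 0, 0]
  gripper: [0.2, 0.4, 1, 1, 1, 1, 1, 1]

```text
time_s: 11.4
eef_pos: [564.7, 210.6, 222.7]
orientation: [1.0, 0.025, -0.001, -0.001]
ft_force: [-0.3, -1.8, 0.8]
finger_gap: 19.5
gripper_force: 30.0
```

```bash
cat > w.py <<'E'
import sys,numpy as np
# a0 deg, step deg, rows, yaw, radius
a0,d,n=map(float,sys.argv[1:4]); r=float(sys.argv[4]) if len(sys.argv)>4 else 5.0
yaw=.05; a=np.radians(a0-d*np.arange(1,int(n)+1)); b=np.radians(a0)
w=r*np.array([np.cos(a)-np.cos(b),np.sin(a)-np.sin(b)]); c,s=np.cos(yaw),np.sin(yaw)
print([[round(float(c*x+s*y),2),round(float(s*x-c*y),2),0] for x,y in w.T])
E
python3 w.py 36.5 5 12; python3 w.py -23.5 7.5 12;python3 w.py -113.5 7.5 12
```

```text
[[0.23, 0.37, 0], [0.42, 0.76, 0], [0.57, 1.17, 0], [0.7, 1.59, 0], [0.78, 2.02, 0], [0.83, 2.45, 0], [0.84, 2.89, 0], [0.81, 3.32, 0], [0.74, 3.75, 0], [0.63, 4.18, 0], [0.49, 4.59, 0], [0.32, 4.99, 0]]
[[-0.33, 0.57, 0], [-0.73, 1.08, 0], [-1.19, 1.55, 0], [-1.71, 1.94, 0], [-2.28, 2.27, 0], [-2.88, 2.52, 0], [-3.51, 2.69, 0], [-4.16, 2.77, 0], [-4.82, 2.77, 0], [-5.47, 2.68, 0], [-6.1, 2.51, 0], [-6.7, 2.26, 0]]
[[-0.57, -0.33, 0], [-1.08, -0.73, 0], [-1.55, -1.19, 0], [-1.94, -1.71, 0], [-2.27, -2.28, 0], [-2.52, -2.88, 0], [-2.69, -3.51, 0], [-2.77, -4.16, 0], [-2.77, -4.82, 0], [-2.68, -5.47, 0], [-2.51, -6.1, 0], [-2.26, -6.7, 0]]
```

Call:
arm_command:
  xyz:
    - [0.23, 0.37, 0]
    - [0.42, 0.76, 0]
    - [0.57, 1.17, 0]
    - [0.7, 1.59, 0]
    - [0.78, 2.02, 0]
    - [0.83, 2.45, 0]
    - [0.84, 2.89, 0]
    - [0.81, 3.32, 0]
    - [0.74, 3.75, 0]
    - [0.63, 4.18, 0]
    - [0.49, 4.59, 0]
    - [0.32, 4.99, 0]
  dr:
    - [0, 0, 0]
    - [0, 0, 0]
    - [0, 0, 0]
    - [0, 0, 0]
    - [0, 0, 0]
    - [0, 0, 0]
    - [0, 0, 0]
    - [0, 0, 0]
    - [0, 0, 0]
    - [0, 0, 0]
    - [0, 0, 0]
    - [0, 0, 0]
  gripper: [1, 1, 1, 1, 1, 1, 1, 1, 1, 1, 1, 1]

```text
time_s: 12.4
eef_pos: [571.2, 161.7, 222.8]
orientation: [1.0, 0.025, -0.0, -0.002]
ft_force: [1.3, 6.0, -1.2]
finger_gap: 19.2
gripper_force: 30.0
```

Run:
```python
from h import *
p,R,yaw=pose();s=robot.get_state();print(p,yaw,s['ft_force'],np.degrees(np.arctan2(p[1]-180.8,p[0]-524.5)),np.hypot(p[1]-180.8,p[0]-524.5))
b=snap('side','s6.png')['frame']
cv2.imwrite('pics/z6.png',cv2.resize(b[150:300,180:330],(600,600),interpolation=cv2.INTER_CUBIC))
```

```text
[571.18814648 161.6987693  222.79813737] 0.049248587192547745 [ 1.33385108  6.04707756 -1.19455993] -22.25063671638752 50.444425225949836
```

View pics/z6.png

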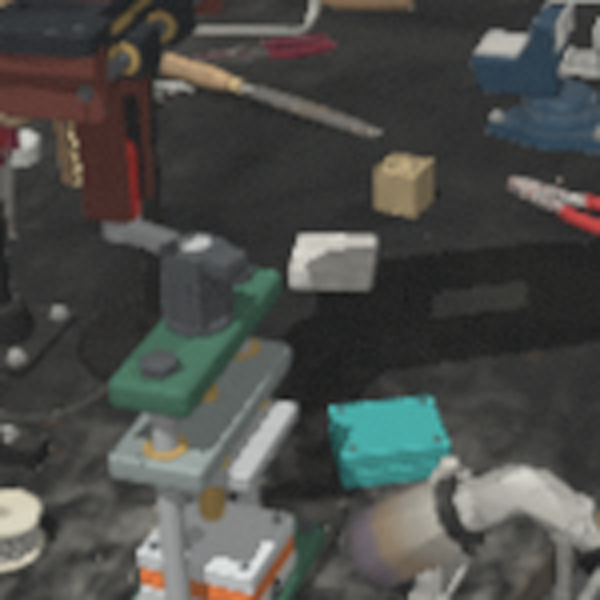

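The crank has turned with the socket still down; resistance is about 6 N, tangential, as expected. Continue.

Call:
arm_command:
  xyz:
    - [-0.33, 0.57, 0]
    - [-0.73, 1.08, 0]
    - [-1.19, 1.55, 0]
    - [-1.71, 1.94, 0]
    - [-2.28, 2.27, 0]
    - [-2.88, 2.52, 0]
    - [-3.51, 2.69, 0]
    - [-4.16, 2.77, 0]
    - [-4.82, 2.77, 0]
    - [-5.47, 2.68, 0]
    - [-6.1, 2.51, 0]
    - [-6.7, 2.26, 0]
  dr:
    - [0, 0, 0]
    - [0, 0, 0]
    - [0, 0, 0]
    - [0, 0, 0]
    - [0, 0, 0]
    - [0, 0, 0]
    - [0, 0, 0]
    - [0, 0, 0]
    - [0, 0, 0]
    - [0, 0, 0]
    - [0, 0, 0]
    - [0, 0, 0]
  gripper: [1, 1, 1, 1, 1, 1, 1, 1, 1, 1, 1, 1]

```text
time_s: 13.45
eef_pos: [506.0, 133.4, 223.0]
orientation: [1.0, 0.025, 0.001, 0.001]
ft_force: [5.4, -5.1, -0.7]
finger_gap: 19.8
gripper_force: 30.0
```

```bash
python3 -c "
from h import *
s=robot.get_state();print(s['eef_pos'],s['ft_force'])"; for a in -203.5 -293.5 -383.5; do python3 w.py $a 7.5 12; done
```

```text
[506.02531438 133.43211439 223.02886016] [ 5.35966121 -5.11901325 -0.68260847]
[[0.33, -0.57, 0], [0.73, -1.08, 0], [1.19, -1.55, 0], [1.71, -1.94, 0], [2.28, -2.27, 0], [2.88, -2.52, 0], [3.51, -2.69, 0], [4.16, -2.77, 0], [4.82, -2.77, 0], [5.47, -2.68, 0], [6.1, -2.51, 0], [6.7, -2.26, 0]]
[[0.57, 0.33, 0], [1.08, 0.73, 0], [1.55, 1.19, 0], [1.94, 1.71, 0], [2.27, 2.28, 0], [2.52, 2.88, 0], [2.69, 3.51, 0], [2.77, 4.16, 0], [2.77, 4.82, 0], [2.68, 5.47, 0], [2.51, 6.1, 0], [2.26, 6.7, 0]]
[[-0.33, 0.57, 0], [-0.73, 1.08, 0], [-1.19, 1.55, 0], [-1.71, 1.94, 0], [-2.28, 2.27, 0], [-2.88, 2.52, 0], [-3.51, 2.69, 0], [-4.16, 2.77, 0], [-4.82, 2.77, 0], [-5.47, 2.68, 0], [-6.1, 2.51, 0], [-6.7, 2.26, 0]]
```

Call:
arm_command:
  xyz:
    - [-0.57, -0.33, 0]
    - [-1.08, -0.73, 0]
    - [-1.55, -1.19, 0]
    - [-1.94, -1.71, 0]
    - [-2.27, -2.28, 0]
    - [-2.52, -2.88, 0]
    - [-2.69, -3.51, 0]
    - [-2.77, -4.16, 0]
    - [-2.77, -4.82, 0]
    - [-2.68, -5.47, 0]
    - [-2.51, -6.1, 0]
    - [-2.26, -6.7, 0]
  dr:
    - [0, 0, 0]
    - [0, 0, 0]
    - [0, 0, 0]
    - [0, 0, 0]
    - [0, 0, 0]
    - [0, 0, 0]
    - [0, 0, 0]
    - [0, 0, 0]
    - [0, 0, 0]
    - [0, 0, 0]
    - [0, 0, 0]
    - [0, 0, 0]
  gripper: [1, 1, 1, 1, 1, 1, 1, 1, 1, 1, 1, 1]

```text
time_s: 14.45
eef_pos: [478.3, 199.3, 222.6]
orientation: [1.0, 0.025, -0.002, 0.001]
ft_force: [-0.4, -6.6, 1.5]
finger_gap: 19.3
gripper_force: 30.0
```

Call:
arm_command:
  xyz:
    - [0.33, -0.57, 0]
    - [0.73, -1.08, 0]
    - [1.19, -1.55, 0]
    - [1.71, -1.94, 0]
    - [2.28, -2.27, 0]
    - [2.88, -2.52, 0]
    - [3.51, -2.69, 0]
    - [4.16, -2.77, 0]
    - [4.82, -2.77, 0]
    - [5.47, -2.68, 0]
    - [6.1, -2.51, 0]
    - [6.7, -2.26, 0]
  dr:
    - [0, 0, 0]
    - [0, 0, 0]
    - [0, 0, 0]
    - [0, 0, 0]
    - [0, 0, 0]
    - [0, 0, 0]
    - [0, 0, 0]
    - [0, 0, 0]
    - [0, 0, 0]
    - [0, 0, 0]
    - [0, 0, 0]
    - [0, 0, 0]
  gripper: [1, 1, 1, 1, 1, 1, 1, 1, 1, 1, 1, 1]

```text
time_s: 15.45
eef_pos: [543.4, 226.3, 222.5]
orientation: [1.0, 0.025, -0.003, -0.0]
ft_force: [-5.4, 0.5, 3.2]
finger_gap: 19.3
gripper_force: 30.0
```

Run:
```python
from h import *
s=robot.get_state();print(s['eef_pos'],s['ft_force'])
b=snap('side','s7.png')['frame']
cv2.imwrite('pics/z7.png',cv2.resize(b[200:320,190:290],(500,600),interpolation=cv2.INTER_CUBIC))
```

```text
[543.40559827 226.31333326 222.49183621] [-5.37369543  0.45218698  3.21961681]
```

View pics/z7.png

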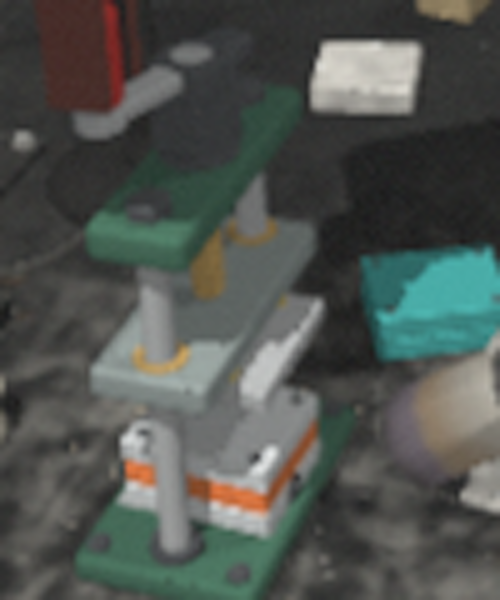

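```bash
python3 - <<'E'
from h import *
K,R,t=cam('s7');c=-R.T@t
def ray(x,y,pl):  # intersect with plane x=pl
    uv=np.array([190+(x-2)/5,200+(y-2)/5,1]);d=R.T@np.linalg.inv(K)@uv;return (c+d*(pl-c[0])/d[0]).round(1)
for pl in(488,491):print('plate low corner',ray(242,406,pl))
print('mould top corner',ray(268,488,493),ray(268,488,497),'mould foot',ray(268,536,493),ray(268,536,497))
E
for a in -293.5 -338.5; do python3 w.py $a 7.5 6; done; for a in -383.5 -428.5; do python3 w.py $a 3.75 12; done
```

```text
plate low corner [488.  241.2 102.1]
plate low corner [491.  234.3  96.5]
mould top corner [493.  208.3  36.6] [497.  198.7  28.2] mould foot [493.  211.3  14.3] [497.  201.8   5.6]
[[0.57, 0.33, 0], [1.08, 0.73, 0], [1.55, 1.19, 0], [1.94, 1.71, 0], [2.27, 2.28, 0], [2.52, 2.88, 0]]
[[0.17, 0.63, 0], [0.25, 1.28, 0], [0.25, 1.93, 0], [0.16, 2.58, 0], [-0.01, 3.21, 0], [-0.26, 3.82, 0]]
[[-0.15, 0.29, 0], [-0.33, 0.57, 0], [-0.52, 0.83, 0], [-0.73, 1.08, 0], [-0.95, 1.32, 0], [-1.19, 1.55, 0], [-1.44, 1.75, 0], [-1.71, 1.94, 0], [-1.99, 2.11, 0], [-2.28, 2.27, 0], [-2.58, 2.4, 0], [-2.88, 2.52, 0]]
[[-0.31, 0.09, 0], [-0.63, 0.17, 0], [-0.96, 0.22, 0], [-1.28, 0.25, 0], [-1.61, 0.26, 0], [-1.93, 0.25, 0], [-2.26, 0.22, 0], [-2.58, 0.16, 0], [-2.9, 0.09, 0], [-3.21, -0.01, 0], [-3.52, -0.12, 0], [-3.82, -0.26, 0]]
```

Side view: the crossbar and plate are down but still well clear of the mould. Plate corner is at about (262,405), mould top corner at (268,488), a gap of about 33 mm or roughly 1.1 turns. A further half turn is safe.

Call:
arm_command:
  xyz:
    - [0.57, 0.33, 0]
    - [1.08, 0.73, 0]
    - [1.55, 1.19, 0]
    - [1.94, 1.71, 0]
    - [2.27, 2.28, 0]
    - [2.52, 2.88, 0]
    - [2.69, 3.51, 0]
    - [2.77, 4.16, 0]
    - [2.77, 4.82, 0]
    - [2.68, 5.47, 0]
    - [2.51, 6.1, 0]
    - [2.26, 6.7, 0]
  dr:
    - [0, 0, 0]
    - [0, 0, 0]
    - [0, 0, 0]
    - [0, 0, 0]
    - [0, 0, 0]
    - [0, 0, 0]
    - [0, 0, 0]
    - [0, 0, 0]
    - [0, 0, 0]
    - [0, 0, 0]
    - [0, 0, 0]
    - [0, 0, 0]
  gripper: [1, 1, 1, 1, 1, 1, 1, 1, 1, 1, 1, 1]

```text
time_s: 16.5
eef_pos: [571.2, 161.7, 222.8]
orientation: [1.0, 0.025, -0.0, -0.002]
ft_force: [0.5, 6.3, -1.4]
finger_gap: 19.4
gripper_force: 30.0
```

Call:
arm_command:
  xyz:
    - [-0.33, 0.57, 0]
    - [-0.73, 1.08, 0]
    - [-1.19, 1.55, 0]
    - [-1.71, 1.94, 0]
    - [-2.28, 2.27, 0]
    - [-2.88, 2.52, 0]
    - [-3.51, 2.69, 0]
    - [-4.16, 2.77, 0]
    - [-4.82, 2.77, 0]
    - [-5.47, 2.68, 0]
    - [-6.1, 2.51, 0]
    - [-6.7, 2.26, 0]
  dr:
    - [0, 0, 0]
    - [0, 0, 0]
    - [0, 0, 0]
    - [0, 0, 0]
    - [0, 0, 0]
    - [0, 0, 0]
    - [0, 0, 0]
    - [0, 0, 0]
    - [0, 0, 0]
    - [0, 0, 0]
    - [0, 0, 0]
    - [0, 0, 0]
  gripper: [1, 1, 1, 1, 1, 1, 1, 1, 1, 1, 1, 1]

```text
time_s: 17.5
eef_pos: [506.0, 133.4, 223.1]
orientation: [1.0, 0.025, 0.001, 0.001]
ft_force: [4.8, -5.1, -1.4]
finger_gap: 19.2
gripper_force: 30.0
```

Run:
```python
from h import *
from scipy.optimize import minimize_scalar
s=robot.get_state();print(s['eef_pos'],s['ft_force'])
b=snap('side','s8.png')['frame']
# vertical shift of crossbar's near-left part between pictures (windings 0,60,330,510 deg) by template matching
g={n:cv2.cvtColor(cv2.imread(f'pics/{n}.png'),cv2.COLOR_BGR2GRAY) for n in('s3','s6','s7','s8')}
T=g['s7'][258:283,209:255]   # crossbar in s7
for n in g:
    r=cv2.matchTemplate(cv2.resize(g[n][200:320,190:280],None,fx=4,fy=4,interpolation=cv2.INTER_CUBIC),cv2.resize(T,None,fx=4,fy=4,interpolation=cv2.INTER_CUBIC),cv2.TM_CCOEFF_NORMED)
    _,m,_,l=cv2.minMaxLoc(r);print(n,m,l[0]/4+190,l[1]/4+200)
```

```text
[506.02407048 133.43005148 223.05527841] [ 4.81761951 -5.07581733 -1.40804222]
s3 0.7182437181472778 208.25 247.0
s6 0.7487742304801941 208.25 248.75
s7 0.9997058510780334 209.0 258.0
s8 0.8309261798858643 209.75 263.25
```

Force unchanged, so still no contact. I estimate 18 mm left, about 210°. Another quarter turn, then look closely.

Call:
arm_command:
  xyz:
    - [-0.57, -0.33, 0]
    - [-1.08, -0.73, 0]
    - [-1.55, -1.19, 0]
    - [-1.94, -1.71, 0]
    - [-2.27, -2.28, 0]
    - [-2.52, -2.88, 0]
    - [-2.69, -3.51, 0]
    - [-2.77, -4.16, 0]
    - [-2.77, -4.82, 0]
    - [-2.68, -5.47, 0]
    - [-2.51, -6.1, 0]
    - [-2.26, -6.7, 0]
  dr:
    - [0, 0, 0]
    - [0, 0, 0]
    - [0, 0, 0]
    - [0, 0, 0]
    - [0, 0, 0]
    - [0, 0, 0]
    - [0, 0, 0]
    - [0, 0, 0]
    - [0, 0, 0]
    - [0, 0, 0]
    - [0, 0, 0]
    - [0, 0, 0]
  gripper: [1, 1, 1, 1, 1, 1, 1, 1, 1, 1, 1, 1]

```text
time_s: 18.55
eef_pos: [478.3, 199.4, 222.6]
orientation: [1.0, 0.025, -0.002, 0.001]
ft_force: [-1.4, -6.7, 1.8]
finger_gap: 19.4
gripper_force: 30.0
```

```bash
python3 - <<'E'
from h import *
s=robot.get_state();print(s['eef_pos'],s['ft_force'])
b=snap('side','s9.png')['frame']
a=cv2.imread('pics/s7.png')
z=lambda im:cv2.resize(im[238:310,205:265],(480,576),interpolation=cv2.INTER_CUBIC)[:,:400]
cv2.imwrite('pics/z9.png',np.hstack([z(a),z(b)]))
E
python3 w.py -203.5 2.5 12;python3 w.py -233.5 2.5 12;python3 w.py -263.5 2.5 12;python3 w.py -293.5 2.5 12;python3 w.py -323.5 2.5 12
```

```text
[478.29604359 199.39248534 222.64933666] [-1.37190377 -6.68309911  1.77705684]
[[0.1, -0.19, 0], [0.21, -0.38, 0], [0.33, -0.57, 0], [0.45, -0.74, 0], [0.59, -0.92, 0], [0.73, -1.08, 0], [0.88, -1.24, 0], [1.03, -1.4, 0], [1.19, -1.55, 0], [1.36, -1.69, 0], [1.53, -1.82, 0], [1.71, -1.94, 0]]
[[0.18, -0.12, 0], [0.37, -0.23, 0], [0.57, -0.33, 0], [0.76, -0.42, 0], [0.97, -0.5, 0], [1.17, -0.57, 0], [1.38, -0.64, 0], [1.59, -0.7, 0], [1.8, -0.74, 0], [2.02, -0.78, 0], [2.24, -0.81, 0], [2.45, -0.83, 0]]
[[0.22, -0.01, 0], [0.44, -0.01, 0], [0.65, 0.0, 0], [0.87, 0.02, 0], [1.09, 0.05, 0], [1.3, 0.09, 0], [1.52, 0.14, 0], [1.73, 0.19, 0], [1.93, 0.26, 0], [2.14, 0.33, 0], [2.34, 0.42, 0], [2.54, 0.51, 0]]
[[0.19, 0.1, 0], [0.38, 0.21, 0], [0.57, 0.33, 0], [0.74, 0.45, 0], [0.92, 0.59, 0], [1.08, 0.73, 0], [1.24, 0.88, 0], [1.4, 1.03, 0], [1.55, 1.19, 0], [1.69, 1.36, 0], [1.82, 1.53, 0], [1.94, 1.71, 0]]
[[0.12, 0.18, 0], [0.23, 0.37, 0], [0.33, 0.57, 0], [0.42, 0.76, 0], [0.5, 0.97, 0], [0.57, 1.17, 0], [0.64, 1.38, 0], [0.7, 1.59, 0], [0.74, 1.8, 0], [0.78, 2.02, 0], [0.81, 2.24, 0], [0.83, 2.45, 0]]
```

View pics/z9.png

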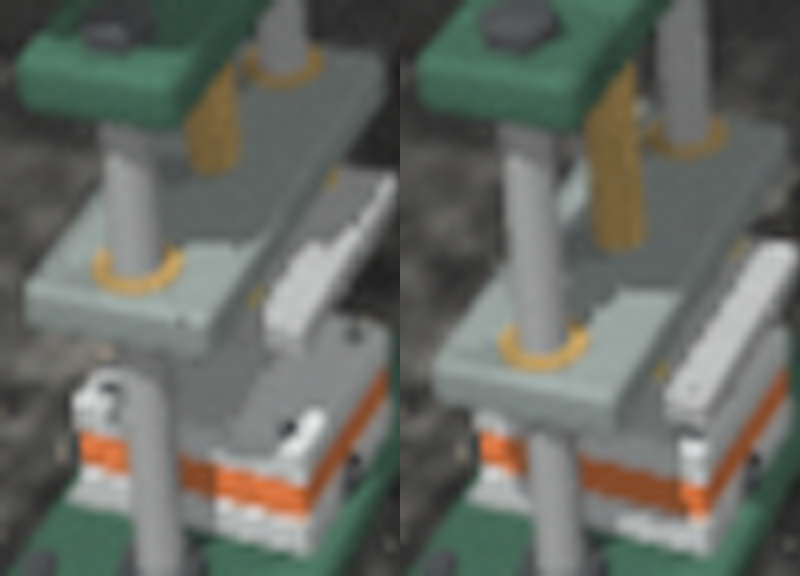

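Compared with the earlier picture, the crossbar came down 77 px (22.5 mm). The plate's lower corner at (690,415) is still about 15 mm above the mould top at (715,455). Another 90° slowly, reading the force.

Call:
arm_command:
  xyz:
    - [0.1, -0.19, 0]
    - [0.21, -0.38, 0]
    - [0.33, -0.57, 0]
    - [0.45, -0.74, 0]
    - [0.59, -0.92, 0]
    - [0.73, -1.08, 0]
    - [0.88, -1.24, 0]
    - [1.03, -1.4, 0]
    - [1.19, -1.55, 0]
    - [1.36, -1.69, 0]
    - [1.53, -1.82, 0]
    - [1.71, -1.94, 0]
  dr:
    - [0, 0, 0]
    - [0, 0, 0]
    - [0, 0, 0]
    - [0, 0, 0]
    - [0, 0, 0]
    - [0, 0, 0]
    - [0, 0, 0]
    - [0, 0, 0]
    - [0, 0, 0]
    - [0, 0, 0]
    - [0, 0, 0]
    - [0, 0, 0]
  gripper: [1, 1, 1, 1, 1, 1, 1, 1, 1, 1, 1, 1]

```text
time_s: 19.6
eef_pos: [493.9, 219.6, 222.5]
orientation: [1.0, 0.025, -0.002, 0.001]
ft_force: [-3.0, -4.3, 4.1]
finger_gap: 19.9
gripper_force: 30.0
```

Call:
arm_command:
  xyz:
    - [0.18, -0.12, 0]
    - [0.37, -0.23, 0]
    - [0.57, -0.33, 0]
    - [0.76, -0.42, 0]
    - [0.97, -0.5, 0]
    - [1.17, -0.57, 0]
    - [1.38, -0.64, 0]
    - [1.59, -0.7, 0]
    - [1.8, -0.74, 0]
    - [2.02, -0.78, 0]
    - [2.24, -0.81, 0]
    - [2.45, -0.83, 0]
  dr:
    - [0, 0, 0]
    - [0, 0, 0]
    - [0, 0, 0]
    - [0, 0, 0]
    - [0, 0, 0]
    - [0, 0, 0]
    - [0, 0, 0]
    - [0, 0, 0]
    - [0, 0, 0]
    - [0, 0, 0]
    - [0, 0, 0]
    - [0, 0, 0]
  gripper: [1, 1, 1, 1, 1, 1, 1, 1, 1, 1, 1, 1]

```text
time_s: 20.6
eef_pos: [517.6, 229.5, 222.5]
orientation: [1.0, 0.025, -0.003, 0.0]
ft_force: [-6.5, -3.3, 3.7]
finger_gap: 19.3
gripper_force: 30.0
```

Call:
arm_command:
  xyz:
    - [0.22, -0.01, 0]
    - [0.44, -0.01, 0]
    - [0.65, 0, 0]
    - [0.87, 0.02, 0]
    - [1.09, 0.05, 0]
    - [1.3, 0.09, 0]
    - [1.52, 0.14, 0]
    - [1.73, 0.19, 0]
    - [1.93, 0.26, 0]
    - [2.14, 0.33, 0]
    - [2.34, 0.42, 0]
    - [2.54, 0.51, 0]
  dr:
    - [0, 0, 0]
    - [0, 0, 0]
    - [0, 0, 0]
    - [0, 0, 0]
    - [0, 0, 0]
    - [0, 0, 0]
    - [0, 0, 0]
    - [0, 0, 0]
    - [0, 0, 0]
    - [0, 0, 0]
    - [0, 0, 0]
    - [0, 0, 0]
  gripper: [1, 1, 1, 1, 1, 1, 1, 1, 1, 1, 1, 1]

```text
time_s: 21.6
eef_pos: [543.1, 226.4, 222.5]
orientation: [1.0, 0.025, -0.003, -0.001]
ft_force: [-6.1, 1.7, 3.8]
finger_gap: 19.3
gripper_force: 30.0
```

Run:
```python
from h import *
b=snap('side','s10.png')['frame']
G=lambda n:cv2.resize(cv2.cvtColor(cv2.imread(f'pics/{n}.png'),cv2.COLOR_BGR2GRAY)[238:310,205:265],None,fx=4,fy=4,interpolation=cv2.INTER_CUBIC)
a=G('s9')
# patches in 4x coords: front edge of crossbar and front lower corner of plate
P={'cross':(25,160,85,55),'plate':(130,160,40,55)}
for n in('s10',):
    c=G(n)
    for k,(x,y,w,h) in P.items():
        r=cv2.matchTemplate(c,a[y:y+h,x:x+w],cv2.TM_CCOEFF_NORMED);_,m,_,l=cv2.minMaxLoc(r);print(n,k,round(m,2),(l[0]-x)/4,(l[1]-y)/4)
# column profile at the plate/mould gap, local zoom x ~ 295..320 => px
print(b[280:308,242:246].astype(int).tolist())
```

```text
s10 cross 0.92 0.5 3.0
s10 plate 0.96 0.25 2.75
[[[109, 109, 107], [144, 145, 143], [157, 159, 157], [182, 184, 181]], [[112, 114, 112], [168, 169, 167], [191, 192, 189], [189, 190, 189]], [[115, 115, 114], [169, 169, 167], [189, 190, 187], [189, 190, 188]], [[146, 146, 144], [183, 183, 181], [192, 193, 191], [191, 192, 189]], [[172, 171, 169], [195, 195, 193], [193, 194, 192], [192, 193, 190]], [[180, 181, 179], [191, 192, 190], [193, 194, 191], [192, 194, 191]], [[192, 192, 191], [192, 193, 191], [194, 194, 192], [190, 191, 189]], [[194, 195, 193], [194, 195, 193], [193, 192, 191], [177, 175, 175]], [[190, 192, 189], [190, 192, 189], [187, 189, 185], [151, 152, 151]], [[182, 183, 181], [191, 192, 190], [170, 172, 169], [128, 127, 126]], [[189, 191, 188], [186, 187, 185], [141, 143, 141], [114, 115, 114]], [[183, 185, 182], [160, 160, 158], [122, 124, 122], [119, 119, 117]], [[153, 154, 151], [134, 135, 133], [115, 114, 113], [122, 122, 119]], [[157, 157, 155], [138, 138, 137], [125, 124, 123], [118, 121, 123]], [[154, 154, 153], [135, 135, 133], [129, 128, 128], [101, 108, 122]], [
[... 179 characters left out ...]
32], [44, 75, 134]], [[153, 162, 192], [103, 115, 149], [42, 73, 128], [64, 88, 134]], [[61, 105, 190], [50, 85, 152], [50, 79, 133], [101, 112, 136]], [[62, 107, 198], [50, 87, 157], [82, 100, 137], [122, 127, 135]], [[64, 112, 205], [69, 100, 164], [109, 118, 135], [125, 127, 128]], [[122, 150, 208], [127, 142, 174], [133, 135, 137], [129, 128, 126]], [[171, 182, 198], [156, 161, 169], [138, 139, 136], [120, 120, 118]], [[182, 183, 179], [149, 150, 147], [126, 127, 124], [111, 117, 106]], [[179, 180, 177], [149, 150, 147], [124, 125, 121], [108, 120, 98]], [[168, 169, 163], [146, 149, 141], [121, 128, 114], [105, 120, 90]], [[131, 142, 120], [124, 135, 112], [105, 121, 89], [97, 117, 77]]]
```

Call:
arm_command:
  xyz:
    - [0.19, 0.1, 0]
    - [0.38, 0.21, 0]
    - [0.57, 0.33, 0]
    - [0.74, 0.45, 0]
    - [0.92, 0.59, 0]
    - [1.08, 0.73, 0]
    - [1.24, 0.88, 0]
    - [1.4, 1.03, 0]
    - [1.55, 1.19, 0]
    - [1.69, 1.36, 0]
    - [1.82, 1.53, 0]
    - [1.94, 1.71, 0]
  dr:
    - [0, 0, 0]
    - [0, 0, 0]
    - [0, 0, 0]
    - [0, 0, 0]
    - [0, 0, 0]
    - [0, 0, 0]
    - [0, 0, 0]
    - [0, 0, 0]
    - [0, 0, 0]
    - [0, 0, 0]
    - [0, 0, 0]
    - [0, 0, 0]
  gripper: [1, 1, 1, 1, 1, 1, 1, 1, 1, 1, 1, 1]

```text
time_s: 22.65
eef_pos: [563.5, 211.3, 222.6]
orientation: [1.0, 0.025, -0.002, -0.002]
ft_force: [-5.4, 5.9, 2.8]
finger_gap: 19.3
gripper_force: 30.0
```

Call:
arm_command:
  xyz:
    - [0.12, 0.18, 0]
    - [0.23, 0.37, 0]
    - [0.33, 0.57, 0]
    - [0.42, 0.76, 0]
    - [0.5, 0.97, 0]
    - [0.57, 1.17, 0]
  dr:
    - [0, 0, 0]
    - [0, 0, 0]
    - [0, 0, 0]
    - [0, 0, 0]
    - [0, 0, 0]
    - [0, 0, 0]
  gripper: [1, 1, 1, 1, 1, 1]

```text
time_s: 23.15
eef_pos: [570.1, 200.6, 222.6]
orientation: [1.0, 0.025, -0.002, -0.002]
ft_force: [-5.1, 7.5, 1.7]
finger_gap: 19.6
gripper_force: 30.0
```

```bash
cat > t.py <<'E'
from h import *
import sys
n=sys.argv[1]
s=robot.get_state();p,f=s['eef_pos'],s['ft_force'];a=np.arctan2(p[1]-180.6,p[0]-524.7)
print('ang',np.degrees(a).round(1),'Ft',(-np.sin(a)*f[0]+np.cos(a)*f[1]).round(2),'Fr',(np.cos(a)*f[0]+np.sin(a)*f[1]).round(2),'Fz',f[2].round(1),'t',s['time_s'])
b=snap('side',n+'.png')['frame']
G=lambda n:cv2.resize(cv2.cvtColor(cv2.imread(f'pics/{n}.png'),cv2.COLOR_BGR2GRAY)[238:310,205:265],None,fx=8,fy=8,interpolation=cv2.INTER_CUBIC)
a=G('s10');c=G(n)
P={'cross':(50,340,170,110),'plate':(264,340,80,110)}
for k,(x,y,w,h) in P.items():
    r=cv2.matchTemplate(c,a[y:y+h,x:x+w],cv2.TM_CCOEFF_NORMED);_,m,_,l=cv2.minMaxLoc(r);print(k,round(m,3),(l[0]-x)/8,(l[1]-y)/8)
E
python3 t.py s11; for a in -338.5 -353.5 -368.5 -383.5 -398.5 -413.5; do python3 w.py $a 2.5 6;done
```

```text
ang 23.8 Ft 8.9 Fr -1.63 Fz 1.7 t 23.15
cross 0.971 0.0 1.375
plate 0.96 0.0 0.5
[[0.07, 0.21, 0], [0.12, 0.42, 0], [0.17, 0.63, 0], [0.21, 0.85, 0], [0.23, 1.06, 0], [0.25, 1.28, 0]]
[[0.01, 0.22, 0], [0.01, 0.44, 0], [-0.0, 0.65, 0], [-0.02, 0.87, 0], [-0.05, 1.09, 0], [-0.09, 1.3, 0]]
[[-0.05, 0.21, 0], [-0.1, 0.42, 0], [-0.17, 0.63, 0], [-0.25, 0.84, 0], [-0.33, 1.04, 0], [-0.42, 1.24, 0]]
[[-0.1, 0.19, 0], [-0.21, 0.38, 0], [-0.33, 0.57, 0], [-0.45, 0.74, 0], [-0.59, 0.92, 0], [-0.73, 1.08, 0]]
[[-0.15, 0.16, 0], [-0.3, 0.31, 0], [-0.46, 0.46, 0], [-0.63, 0.6, 0], [-0.8, 0.73, 0], [-0.98, 0.86, 0]]
[[-0.18, 0.12, 0], [-0.37, 0.23, 0], [-0.57, 0.33, 0], [-0.76, 0.42, 0], [-0.97, 0.5, 0], [-1.17, 0.57, 0]]
```

Contact has come earlier than I estimated: tangential force is 8.9 N, and the crossbar moved more than the plate. Check sub-pixel edges before going further.

Run:
```python
from h import *
np.set_printoptions(precision=2,suppress=True,linewidth=150)
robot_imgs=[robot.get_image('side')['frame'] for _ in range(4)]
cv2.imwrite('pics/s12.png',np.mean(robot_imgs,0).astype('u1'))
G={n:cv2.cvtColor(cv2.imread(f'pics/{n}.png'),cv2.COLOR_BGR2GRAY).astype(float) for n in('s9','s10','s11','s12')}
def ecc(A,B,box,guess):
    x,y,w,h=box;T=A[y:y+h,x:x+w].astype('f4')
    M=np.array([[1,0,x],[0,1,y+guess]],'f4')
    c,M=cv2.findTransformECC(T,B.astype('f4'),M,cv2.MOTION_TRANSLATION,(3,200,1e-7),None,1);return round(float(M[0,2]-x),2),round(float(M[1,2]-y),2),round(c,3)
# boxes (s10 px): crossbar front; near rod ring; plate white front lower edge & right part
for nm,box in {'crossfront':(208,285,22,10),'crossring':(216,279,14,8),'platecorner':(238,280,12,11),'plateedge':(242,272,14,14)}.items():
    o=[nm]
    for n,g in(('s9',-3),('s11',1.),('s12',1.)):
        try:o.append((n,)+ecc(G['s10'],G[n],box,g))
        except cv2.error as e:o.append('fail')
    print(*o)
for n in G:
    e=[]
    for u in range(240,252):
        col=G[n][270:300,u];d=-np.diff(col);k=np.argmax(d[3:26])+3
        w=slice(max(k-2,0),k+3);e.append(270+(np.arange(30)[w]+.5)@np.clip(d[w],0,None)/np.clip(d[w],0,None).sum())
    print(n,np.array(e))
```

```text
crossfront ('s9', -0.24, -3.24, 0.926) ('s11', 0.33, 1.31, 0.973) ('s12', 0.32, 1.33, 0.973)
crossring ('s9', -0.4, -2.95, 0.974) ('s11', 0.06, 1.44, 0.972) ('s12', 0.07, 1.45, 0.97)
platecorner ('s9', -0.41, -2.58, 0.977) ('s11', 0.0, 0.46, 0.962) ('s12', -0.0, 0.52, 0.961)
plateedge ('s9', 0.94, -4.98, 0.902) ('s11', 0.85, -1.11, 0.915) ('s12', 0.84, -1.09, 0.914)
s9 [289.72 289.57 294.59 287.64 286.14 284.59 282.91 281.27 279.57 294.19 276.22 274.75]
s10 [278.09 291.57 291.45 290.85 289.65 287.95 286.14 284.56 282.71 294.23 279.3  277.82]
s11 [291.84 291.72 292.62 291.55 290.12 288.31 286.82 285.1  283.29 294.17 279.94 278.32]
s12 [291.89 291.72 292.58 291.5  290.13 288.31 286.9  285.07 283.31 294.24 279.93 278.3 ]
```

The edges agree: crossbar about 3.5 mm down, plate about 1.3 mm. That puts the springs about 2.2 mm closed (around 35 N), and the force rise of about 28 N is in line with it. This is mid-band, so I release gently and withdraw.

Call:
arm_command:
  xyz:
    - [0, 0, 0]
    - [0, 0, 0]
    - [0, 0, 0]
    - [0, 0, 0]
    - [0, 0, 0]
    - [0, 0, -0.5]
    - [0, 0, -2]
    - [0, 0, -4.5]
    - [0, 0, -7.5]
    - [0, 0, -9]
    - [0, 0, -9]
    - [0, 0, -9]
  dr:
    - [0, 0, 0]
    - [0, 0, 0]
    - [0, 0, 0]
    - [0, 0, 0]
    - [0, 0, 0]
    - [0, 0, 0]
    - [0, 0, 0]
    - [0, 0, 0]
    - [0, 0, 0]
    - [0, 0, 0]
    - [0, 0, 0]
    - [0, 0, 0]
  gripper: [0.5, 0.3, 0, -0.2, -0.2, -0.2, -0.2, -0.2, -0.2, -0.2, -0.2, -0.2]

```text
time_s: 24.4
eef_pos: [571.5, 199.0, 313.4]
orientation: [1.0, 0.025, -0.0, -0.001]
ft_force: [-0.9, -0.3, -0.7]
finger_gap: 52.7
gripper_force: 0.0
```

Run:
```python
from h import *
np.set_printoptions(precision=2,suppress=True,linewidth=150)
b=snap('side','s13.png')['frame'];s=robot.get_state();print(s['eef_pos'],s['ft_force'],s['time_s'])
G={n:cv2.cvtColor(cv2.imread(f'pics/{n}.png'),cv2.COLOR_BGR2GRAY).astype(float) for n in('s10','s12','s13')}
def ecc(A,B,box,guess):
    x,y,w,h=box;T=A[y:y+h,x:x+w].astype('f4');M=np.array([[1,0,x],[0,1,y+guess]],'f4')
    c,M=cv2.findTransformECC(T,B.astype('f4'),M,cv2.MOTION_TRANSLATION,(3,200,1e-7),None,1);return round(float(M[0,2]-x),2),round(float(M[1,2]-y),2),round(c,3)
for nm,box in {'crossfront':(208,285,22,10),'crossring':(216,279,14,8),'platecorner':(238,280,12,11)}.items():
    print(nm,ecc(G['s10'],G['s12'],box,1),ecc(G['s10'],G['s13'],box,1))
for n in G:
    e=[]
    for u in (243,244,245,246,247,248,250,251):
        col=G[n][270:300,u];d=-np.diff(col);k=np.argmax(d[3:26])+3;w=slice(max(k-2,0),k+3);e.append(270+(np.arange(30)[w]+.5)@np.clip(d[w],0,None)/np.clip(d[w],0,None).sum())
    print(n,np.array(e),np.mean(e))
# crank: red centroid against prediction, hub top
B=b.astype(int)[160:240,170:240];m=(B[...,2]>140)&(B[...,1]<60)&(B[...,0]<60);v,u=np.nonzero(m)
print(u.mean()+170,v.mean()+160,len(u))
for a in(15,20,25,30):
    a=np.radians(a);print(proj('s13',(524.9+50*np.cos(a),180.5+50*np.sin(a),238)))
```

```text
[570.77 198.87 312.1 ] [-1.27 -0.57 -0.71] 24.45
crossfront (0.32, 1.33, 0.973) (0.32, 1.31, 0.972)
crossring (0.07, 1.45, 0.97) (0.07, 1.45, 0.968)
platecorner (-0.0, 0.52, 0.961) (0.01, 0.48, 0.961)
s10 [290.85 289.65 287.95 286.14 284.56 282.71 279.3  277.82] 284.87452513495276
s12 [291.5  290.13 288.31 286.9  285.07 283.31 279.93 278.3 ] 285.42991222019236
s13 [291.55 290.11 288.4  286.86 285.06 283.26 279.9  278.33] 285.43420644531795
198.62179487179486 201.05769230769232 156
[202.18 200.97]
[201.84 201.94]
[201.7  202.91]
[201.75 203.88]
```

Run:
```python
from h import *
for n,a,in(('s5',36.5),('s13',23.)):
    b=cv2.imread(f'pics/{n}.png').astype(int);m=((b[...,2]>140)&(b[...,1]<60)&(b[...,0]<60)).astype('u1');m[:170]=0;m[240:]=0;m[:,:180]=0;m[:,235:]=0
    k,l,st,c=cv2.connectedComponentsWithStats(m);i=1+np.argmax(st[1:,4]);a=np.radians(a)
    print(n,st[i],c[i].round(2),proj(n,(524.9+50*np.cos(a),180.5+50*np.sin(a),238)).round(2))
    # hub top: bright disc
    g=b.sum(2)/3; print(g[205:216,224:234].astype(int).tolist())
```

```text
s5 [196 196  10  20 134] [200.68 206.49] [202.13 205.12]
[[45, 45, 47, 43, 45, 43, 40, 44, 43, 42], [45, 43, 42, 46, 45, 41, 43, 45, 42, 43], [45, 44, 43, 45, 47, 45, 53, 55, 56, 50], [55, 55, 73, 100, 108, 97, 92, 85, 77, 75], [101, 135, 151, 164, 169, 164, 160, 135, 101, 89], [150, 185, 193, 192, 193, 191, 192, 171, 120, 89], [157, 188, 194, 192, 193, 191, 184, 158, 113, 89], [119, 150, 160, 166, 166, 161, 142, 113, 92, 91], [93, 98, 103, 113, 114, 106, 95, 93, 91, 85], [93, 93, 89, 87, 84, 85, 85, 84, 80, 73], [87, 86, 80, 77, 74, 71, 71, 74, 70, 69]]
s13 [196 193  10  21 143] [200.65 204.27] [201.73 202.52]
[[47, 45, 46, 44, 45, 43, 44, 42, 42, 44], [46, 46, 44, 44, 44, 45, 43, 44, 45, 42], [45, 45, 46, 44, 42, 44, 45, 44, 48, 48], [50, 50, 69, 73, 68, 69, 66, 55, 68, 74], [98, 134, 153, 154, 152, 152, 149, 146, 115, 88], [149, 188, 196, 195, 195, 196, 195, 195, 145, 93], [148, 182, 195, 196, 196, 196, 189, 169, 129, 96], [108, 139, 159, 162, 161, 159, 144, 115, 95, 93], [93, 95, 101, 104, 106, 101, 96, 95, 95, 93], [92, 88, 92, 91, 90, 90, 91, 91, 86, 85], [82, 80, 79, 76, 74, 75, 73, 74, 74, 73]]
```

The hub disc and grip sit where they did when first seated, and nothing moved on release. Hand in.

```bash
python3 -c "
from workcell import robot
print(robot.close_job())"
```

```text
the job is handed in; nothing more can be done
None
```

The job is handed in, with no verdict returned: the crank is fully home on the screw and wound clockwise about 1.8 turns, the plate presses the mould with an estimated 28–37 N (springs roughly 2 mm closed), and the gripper is clear.

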